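# Fit the pH probe from the sloped bin into the stand's tapered clamp

## Task

Draw the blue-headed pH probe straight out of its compartment in the sloped storage bin without jamming it against the bin, and hang it upright in the tapered slot of the electrode stand, its collar resting on the two jaws. Slide it in towards the rod until it wedges and the sprung orange pad has given way about half its travel and grips the shaft, then let go; nobody has noted where the adjustable jaw is set, so feel for the place and never press the pad right back. Leave the other two probes, the beaker and the dropper bottle where they are.

Things in the scene. Friction and masses are not known exactly. Their poses are not given: they have to be found in the camera images.
- probe_blue: Cordless pH probe, blue head, 169 mm, 90 g, round. Origin on its axis at the collar's underside, z axis to the head. Along z: shaft 14 mm dia from 0 to -95 mm, slim glass tip to -105; collar 44 mm dia from 0 to 6; blue head 28 mm dia from 6 to 64 (grip here). It hangs by its collar across the mouth of one compartment, shaft inside, leaning about 35 degrees from vertical towards the robot.
- probe_blue_head (a point): Point on the blue probe's axis in the middle of its head, 35 mm above the collar's underside; axes as the probe's.
- bin: Fixed white bin, three compartments in a row along its y axis, 85 mm apart, the middle one at y = 0; origin at the centre of its underside, z up. It leans 35 degrees: mouths face its -x and up, and a probe comes out along (-0.574, 0, 0.819), at least 110 mm. Each is a slot 22 mm wide up the slope, 78 mm long along y, 112 mm deep, walls 5 mm. The mouth row's centre is at (-30, 0, 116) mm.
- stand: Fixed electrode stand: base 200 x 160 x 12 mm, rod 12 mm dia, 262 mm high at x = 85, grey arm with two jaws, 12 mm thick, tops at z = 200: a level slot that opens to -x at x = -55 and tapers, 20 degrees in all, to a bar at x = 25. Origin at the centre of its underside, z up. The -y jaw is adjustable, locked at an unknown setting: slot 24 to 34 mm wide at the mouth. Its thumbscrew rises 19 mm, near (36, -32).
- jaw_fixed: Fixed jaw on the slot's +y side, 70 mm long, rubber-faced. Origin at mid-length of its gripping face, level with its top. Its x axis runs along the face to the narrow end, 10 degrees off the stand's x; y points into the jaw: a shaft touching it has its axis at y = -7 mm here, wherever it wedges. Sliding along it, the shaft first meets the pad at x between -5 and 21 mm here, depending on the setting.
- probe_yellow: Bystander: the same probe with a yellow head, hanging in another compartment of the bin
- probe_green: Bystander: the same probe with a green head, hanging in another compartment of the bin
- beaker: Bystander: glass beaker, 50 mm diameter, 70 mm high, on the stand's base under the slot, its rim 82 mm above the bench (the hanging probe's tip stays 13 mm above it). Origin at the centre of its underside.
- dropper: Bystander: small black dropper bottle with a blue nozzle, 30 mm diameter, 84 mm high, on the bench between bin and stand. Origin at the centre of its underside
- jaw_pad (a joint): Travel of the sprung, rubber-faced orange pad on the face of the adjustable jaw, square to that face: 0 when free, 0.006 m when pressed right back; 2 N per mm. Each mm the shaft slides inward along the fixed jaw presses it back 0.34 mm. It says nothing of where the jaw is set. Half way takes a push on the probe of roughly 8 to 12 N, friction included.
There are look-alikes about, which are no part of the job. There is more than one size of the probe_blue; the one meant has the size given above.

How it is judged:
By the outcome, as a careful person would: the job done as asked, in the order asked, and still so for the second after the job is handed in, with the robot touching nothing.
It also fails if it takes over 51 s, if anything falls off the work surface, if the arm or the gripper's body presses on something with over 40 N, if the wrist force passes 120 N, or if a joint passes its speed limit or range.

## Robot

A 6-joint arm with a two-finger parallel gripper is mounted at the origin on the work surface. World frame = base frame: x ahead of the robot, y to its left, z up, the work surface at z = 0. Lengths are in m, angles in rad, forces in N, time in s.
With the tool pointing down it reaches from about 0.275 to 0.775 m from the base axis. Payload 14.6 kg.
Tool frame: the origin (TCP) lies at the very end of the fingers, on their centre line; the grasp point (between the pads) lies 19 mm behind it (hold_point_z is the distance from the TCP to the grasp point, in m); z points along the fingers, y is the line along which they close (so a half turn about z gives the same grasp; the last joint's range is limited). The gripper opens to 85 mm and grips with 20 to 120 N. Pads are 22 mm wide; open, the fingers measure 114 mm over their backs; the gripper's body (76 mm by 85 mm) begins 54 mm behind the grasp point. The pads swing forward as they close: fully open they stand 13 mm farther back than shut.
Start: joints at [1.14, 0.263, -0.048, 1.259, 0, 1.415], TCP at [0.143, 0.505, 0.231] pointing down, gripper open.
Joint ranges: [-2.65, 2.65], [-0.89, 1.7], [-1.18, 1.37], [-2.13, 2.11], [-1.35, 1.29], [-3.14, 3.14]. Speed limits (rad/s): [1.89, 1.89, 2.57, 2.79, 3.14, 3.14].

## Interface

Orientations are given as a rotation vector (axis times angle).
In Python, from bench import sense, grab_frame, sign_off, hold_point_z gives the robot as it stands.
- The arm moves only by the tool carry_out, never from a script. Its argument "motion" is a list of rows, each an object of numbers: "rx", "ry", "rz": the turn, a rotation vector about the world's x, y, z in degrees; "x", "y", "z": the shift along the world's x, y, z in mm; "claw": the finger opening in mm, from 0 to 85.4. A call has 1 to 10 rows; each row is the pose to reach, as a shift and turn from the pose commanded when the call began; what a row does not reach only later rows make up. A row lasts 1/12 s, in which the tool goes at most 41.7 mm and 7.16 degrees, less where a joint would pass 70% of its speed; a pose out of reach is approached as far as the arm can. A call with a gripper value outside its range is refused whole. The fingers move at their own pace and stop on an object; the grip force is fixed at half the most. Time passes only in rows, so rows that repeat a pose let the fingers close. It gives the time, the measured TCP pose, the force, the opening and the grip force at its end, in the units of the state.
- sense(): the state, without advancing time (a new reading comes with each control period).
- grab_frame(name): name is "side" or "top"; returns a dict with "img" (384x512x3 uint8, red, green, blue), "K" (3x3 intrinsics, pixels), "dist" ([k1, k2, p1, p2, k3] as OpenCV has them; the pictures are not rectified), "eye" and "attitude" of the camera in the world. Camera axes: x right, y up, looking along -z (the intrinsics and any distortion apply to the point x, -y, -z); pixel columns grow to the right and rows downward; lengths in m; the calibration is good to about 2 mm. A picture is of the moment at which its call begins. There is no depth.
- sign_off(): hands the job in; it is judged then, once.
The state is a dict: "clock": time; "qpos": joint angles; "joint_vel": joint speeds; "effort": joint torques, N m; "ee_pos": TCP position; "eef_rot": TCP orientation; "contact_force": force on the tool from outside, world axes, zero at the start; "torque": the same for the moment, N m; "finger_gap": finger opening in m; "finger_force": force on a finger pad.
Only numpy, scipy, OpenCV 4.12 (cv2) and the standard library are available. Lean on these libraries where they do the work, as an engineer would, in place of code of your own. Each camera call takes 0.05 s, during which the arm holds its last target. There are 200 camera calls.

## Working session

There is one attempt and no reset: what is moved stays moved. The work goes in short steps, Python scripts to look and compute and a tool call to move; the robot and the scene stay as the last step left them, time stands still between calls to the robot, and variables do not carry over. Pictures are saved under pics/ and viewed, at most 10 in all, crops included, and the job is handed in when it is done.

Besides the shell and the picture viewer there is one more tool, called by a JSON object that holds its "api" and its "payload". carry_out: Moves the arm, as the interface text tells. Its arguments: {"type":"object","properties":{"motion":{"type":"array"}},"required":["motion"]}

```bash
mkdir -p pics
python3 - <<'E'
from bench import *
import cv2,numpy as np
print(sense(),hold_point_z)
for n in("side","top"):
    f=grab_frame(n); np.savez(f"pics/{n}0.npz",**f); cv2.imwrite(f"pics/{n}0.png",cv2.resize(f["img"][:,:,::-1],(800,600),interpolation=cv2.INTER_CUBIC))
    print(n,f["K"],f["dist"],f["eye"],f["attitude"])
E
```

```text
{'clock': 0.0, 'qpos': array([ 1.13970493e+00,  2.63510698e-01, -4.89253011e-02,  1.25938819e+00,
       -1.70483767e-05,  1.41548725e+00]), 'joint_vel': array([-1.86287724e-03,  4.06278134e-05, -1.65586142e-04,  1.98761221e-03,
       -3.95180363e-04, -1.31751814e-04]), 'effort': array([-3.41485218e-03, -6.37617302e+01,  3.84566188e+01,  1.39017164e-02,
       -1.88837034e-04,  5.69373668e-06]), 'ee_pos': array([0.14285918, 0.50491277, 0.2308357 ]), 'eef_rot': array([-4.31787697e-01, -3.11149441e+00,  1.55326565e-03]), 'contact_force': array([-0.31428092, -0.41634514,  0.29596377]), 'torque': array([-5.41705674e-06, -1.46534749e-02,  3.18496979e-02]), 'finger_force': 0.0, 'finger_gap': 0.08539034995947489} 0.0187
side [[485.99849921   0.         248.82518211]
 [  0.         485.99849921 188.43759046]
 [  0.           0.           1.        ]] [0.01317373 0.         0.         0.         0.        ] [0.32093248 0.92051226 0.74524424] [ 0.12021687 -1.40884259 -2.58469162]
top [[421.32284179   0.         261.08057814]
 [  0.         421.32284179 190.25904024]
 [  0.           0.           1.        ]] [-0.1435842  0.         0.         0.         0.       ] [ 0.33530438 -0.01618767  1.16678198] [ 0.15712782 -0.13000917 -1.55619484]
```

View pics/side0.png

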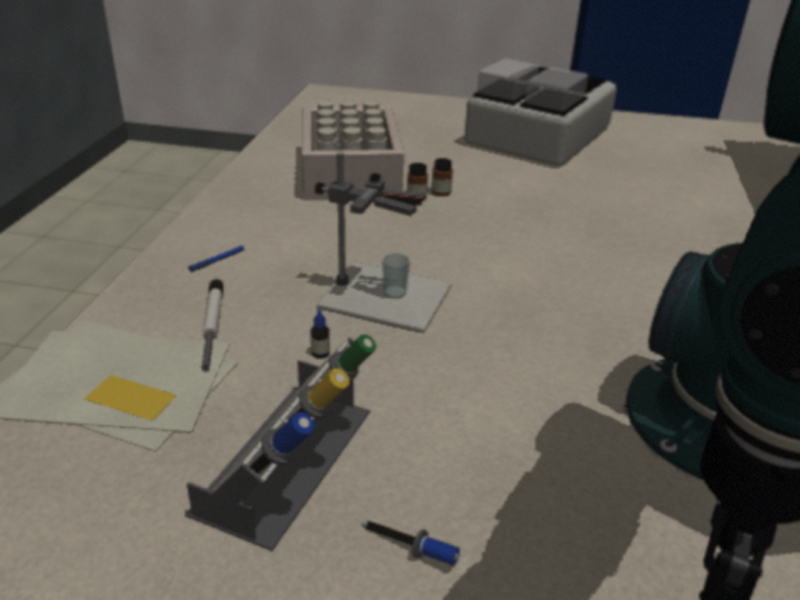

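View pics/top0.png

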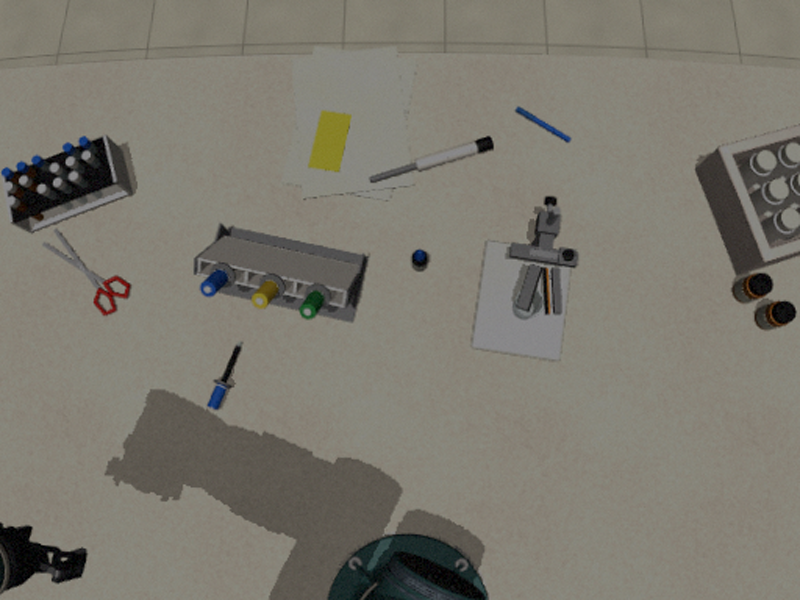

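The side view shows the bin with the blue head at (293,432), yellow (328,388) and green (357,352), and the stand at (345,190-290). In the top view, the blue head is at (214,283), the stand base has corners (485,242), (572,250), (560,360) and (473,347), and a smaller look-alike lies on the bench at (222,385). I'll take closer crops next.

```bash
cat > h.py <<'E'
import numpy as np,cv2
from scipy.spatial.transform import Rotation as R
def cam(n,k=0):
    f=dict(np.load(f"pics/{n}{k}.npz")); f["R"]=R.from_rotvec(f["attitude"]).as_matrix(); return f
def ray(f,uv):
    p=cv2.undistortPoints(np.array([[uv]],float),f["K"],f["dist"])[0,0]
    d=f["R"]@np.array([p[0],-p[1],-1.]); return f["eye"],d/np.linalg.norm(d)
def plane(f,uv,z):
    e,d=ray(f,uv); return e+d*(z-e[2])/d[2]
def tri(f,a,g,b):
    e1,d1=ray(f,a); e2,d2=ray(g,b)
    s=np.linalg.lstsq(np.c_[d1,-d2],e2-e1,rcond=None)[0]
    p,q=e1+s[0]*d1,e2+s[1]*d2; return (p+q)/2,np.linalg.norm(p-q)
def proj(f,P):
    c=(np.atleast_2d(P)-f["eye"])@f["R"]; c=c*[1,-1,-1]
    return cv2.projectPoints(c,np.zeros(3),np.zeros(3),f["K"],f["dist"])[0][:,0]
E
python3 - <<'E'
from h import *
def crop(n,x0,y0,x1,y1): 
    return cv2.resize(np.clip(cam(n)["img"][y0:y1,x0:x1,::-1]*1.6,0,255).astype(np.uint8),None,fx=5,fy=5,interpolation=cv2.INTER_CUBIC)
# 2 panels each 400x600 / 5 = 80x120
cv2.imwrite("pics/a.png",np.vstack([crop("top",115,138,245,210)[:300], crop("side",115,208,245,268)]))
cv2.imwrite("pics/b.png",np.hstack([crop("top",295,120,375,236),crop("side",200,110,275,226)]))
for n in("top","side"):
    f=cam(n);hsv=cv2.cvtColor(f["img"],cv2.COLOR_RGB2HSV)
    for c,lo,hi in(("blue",105,130),("yel",18,32),("green",55,80)):
        m=cv2.inRange(hsv,(lo,120,40),(hi,255,255)); k,l,s,ce=cv2.connectedComponentsWithStats(m)
        print(n,c,[(s[i].tolist(),ce[i].round(1).tolist()) for i in range(1,k) if s[i][4]>25])
E
```

```text
top blue [([331, 69, 34, 22, 117], [347.5, 79.3]), ([51, 87, 7, 8, 39], [53.6, 90.8]), ([40, 92, 8, 7, 41], [43.6, 94.9]), ([20, 100, 8, 7, 40], [23.8, 103.0]), ([11, 104, 7, 6, 36], [13.9, 106.6]), ([1, 107, 8, 8, 37], [4.4, 110.5]), ([265, 160, 7, 7, 41], [268.0, 163.1]), ([129, 173, 17, 17, 157], [137.1, 180.3]), ([133, 247, 11, 15, 97], [138.3, 253.9])]
top yel [([198, 71, 27, 39, 714], [210.9, 90.0]), ([161, 180, 17, 17, 165], [169.4, 187.5])]
top green [([192, 186, 15, 18, 132], [199.2, 193.9])]
side blue [([370, 0, 109, 75, 6043], [423.9, 33.5]), ([122, 158, 33, 14, 67], [138.7, 164.5]), ([202, 200, 5, 10, 40], [204.0, 205.4]), ([175, 263, 26, 27, 361], [186.9, 276.8]), ([271, 345, 22, 16, 216], [281.1, 352.0])]
side yel [([198, 236, 26, 25, 340], [209.9, 248.3]), ([55, 241, 57, 28, 882], [83.4, 254.1])]
side green [([229, 215, 10, 10, 32], [232.4, 220.7])]
```

View pics/a.png

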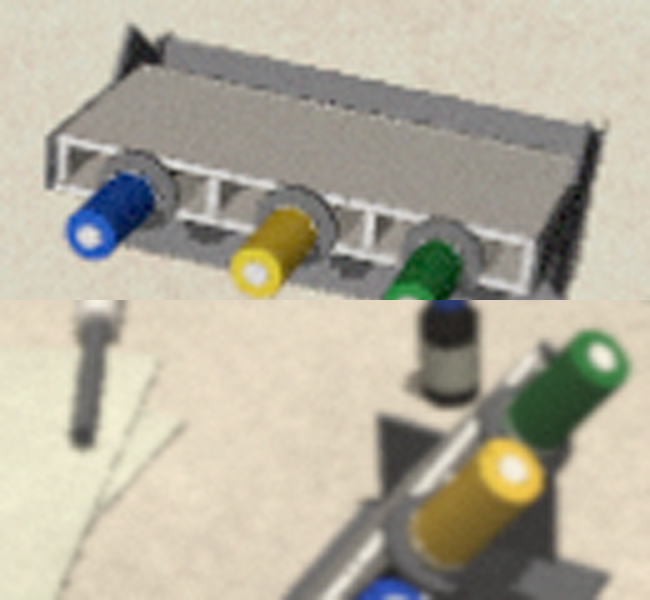

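View pics/b.png

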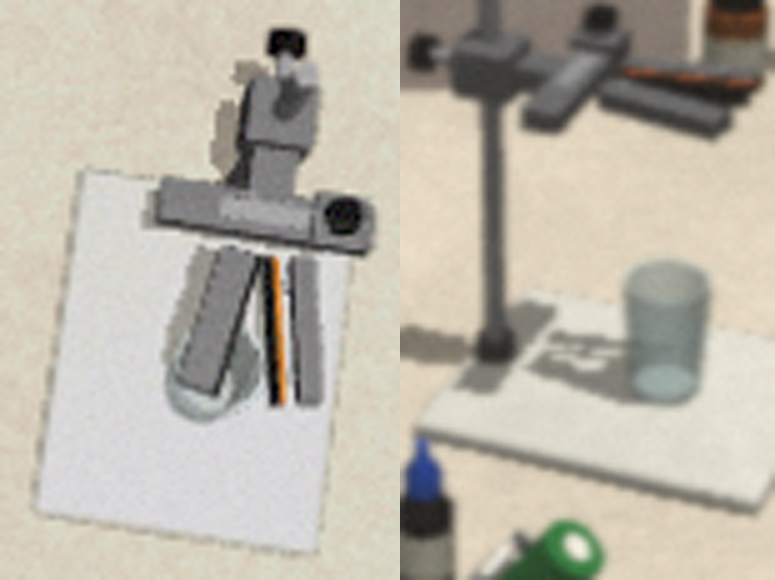

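Crop a shows the blue cap at (90,235), the mouth row from (50,185) to (532,290), and the blue probe in the left (+y) compartment. Crop b shows the base corners at (82,170), (38,513) and (318,550), the fixed jaw face from (258,252) to (217,395), and the orange pad from (275,257) to (285,403).

Run:
```python
from h import *
np.set_printoptions(precision=4,suppress=True)
T,S=cam("top"),cam("side")
def cap(f,c,r=9):
    x0,y0=int(c[0])-r,int(c[1])-r; h=cv2.cvtColor(f["img"][y0:y0+2*r,x0:x0+2*r],cv2.COLOR_RGB2HSV).astype(int)
    w=np.clip(h[...,2]-90,0,None)*(h[...,1]<100)*1.
    g=np.indices(w.shape); d=np.hypot(g[1]-r,g[0]-r)<4.5; w=w*d
    return [(g[1]*w).sum()/w.sum()+x0,(g[0]*w).sum()/w.sum()+y0]
tc={"b":(90/5+114.6,235/5+137.6),"y":(255/5+114.6,273/5+137.6),"g":(404/5+114.6,292/5+137.6)}
sc={"b":(194.2,270.4),"y":(217,241.2),"g":(235,218.6)}
P={}
for k in tc:
    a,b=cap(T,tc[k]),cap(S,sc[k]); P[k],e=tri(T,a,S,b); print(k,np.round(a,1),np.round(b,1),P[k],"gap",e)
A=lambda x,y:(x/5+114.6,y/5+137.6)
B=lambda x,y:(x/5+294.6,y/5+119.6)
# bin: mouth row outline; centre z .116, half slope height 16mm -> z .116+-.0092 (slope dir = (0.819,0,0.574))
for n,uv,z in(("lo-left",(50,185),.1068),("hi-left",(58,135),.1252),("hi-right",(538,240),.1252),("lo-right",(532,290),.1068)): print(n,plane(T,A(*uv),z))
l=(plane(T,A(50,185),.1068)+plane(T,A(58,135),.1252))/2; r=(plane(T,A(538,240),.1252)+plane(T,A(532,290),.1068))/2
d=l-r; yaw=np.arctan2(-d[0],d[1]); print("mouth centre",(l+r)/2,"len",np.linalg.norm(d),"yaw",np.degrees(yaw))
u=np.array([-.574*np.cos(yaw),-.574*np.sin(yaw),.819]); print("axis",u)
for k in P: print(k,"y in bin from mid",(P[k]-(l+r)/2)@np.array([-np.sin(yaw),np.cos(yaw),0]),"origin",P[k]-.064*u)
print("blue axis px check",proj(T,P["b"]-.064*u),proj(S,P["b"]-.064*u))
c=[plane(T,B(*p),.012) for p in((82,170),(38,513),(318,550))]
print("base",c,np.linalg.norm(c[0]-c[1]),np.linalg.norm(c[1]-c[2]))
ys=np.arctan2(*(c[0]-c[1])[[1,0]]); ys2=np.arctan2(*(c[1]-c[2])[[0,1]]*[-1,1]) 
print("stand yaw",np.degrees(ys),np.degrees(ys2),"centre",(c[0]+c[2])/2)
j=[plane(T,B(*p),.2) for p in((258,252),(217,395),(180,385))]; print("jaw",j,np.linalg.norm(j[0]-j[1]),np.degrees(np.arctan2(*(j[0]-j[1])[[1,0]])))
q=[plane(T,B(*p),.2) for p in((275,257),(285,403),(265,257),(272,403))]; print("pad",q,np.degrees(np.arctan2(*(q[0]-q[1])[[1,0]])))
print("bar corner",plane(T,B(155,222),.2),plane(T,B(368,255),.2))
print("dropper",plane(T,(268,163),.084))
```

```text
b [131.7 184.9] [194.1 269.9] [0.5321 0.3218 0.1669] gap 0.0015929321130355955
y [165.1 192.7] [217.1 241.2] [0.5136 0.2365 0.1665] gap 0.0024463631967203037
g [196.  198.8] [235.5 218.2] [0.4978 0.1593 0.1678] gap 5.5427600279546396e-05
lo-left [0.5704 0.3631 0.1068]
hi-left [0.593  0.3543 0.1252]
hi-right [0.5393 0.1014 0.1252]
lo-right [0.5167 0.1058 0.1068]
mouth centre [0.5549 0.2311 0.116 ] len 0.2607293255319982 yaw -11.89132610268462
axis [-0.5617  0.1183  0.819 ]
b y in bin from mid 0.08398179763659294 origin [0.568  0.3142 0.1145]
y y in bin from mid -0.0032735961873394093 origin [0.5495 0.2289 0.1141]
g y in bin from mid -0.08200462651761824 origin [0.5338 0.1518 0.1154]
blue axis px check [[141.7123 174.9377]] [[177.8932 285.7347]]
base [array([ 0.656 , -0.1354,  0.012 ]), array([ 0.4606, -0.1091,  0.012 ]), array([ 0.4411, -0.2637,  0.012 ])] 0.19711201382614849 0.15589692302794508
stand yaw -7.667422718221013 -7.212194151858629 centre [ 0.5485 -0.1996  0.012 ]
jaw [array([ 0.5646, -0.1989,  0.2   ]), array([ 0.496 , -0.1778,  0.2   ]), array([ 0.5006, -0.1606,  0.2   ])] 0.07176700931107116 -17.07213231769285
pad [array([ 0.5622, -0.207 ,  0.2   ]), array([ 0.4924, -0.2097,  0.2   ]), array([ 0.5622, -0.2022,  0.2   ]), array([ 0.4924, -0.2036,  0.2   ])] 2.272156789357276
bar corner [ 0.5787 -0.1503  0.2   ] [ 0.5637 -0.2515  0.2   ]
dropper [ 0.6092 -0.0138  0.084 ]
```

```bash
cat >> h.py <<'E'
def delta(s,p,Rd):
    R0=R.from_rotvec(s["eef_rot"]); return ((np.array(p)-s["ee_pos"])*1000).round(1),(R.from_matrix(Rd)*R0.inv()).as_rotvec(degrees=True).round(2)
def frame(ydir,z): return np.c_[np.cross(ydir,z),ydir,z]
E
python3 - <<'E'
from h import *; from bench import *
s=sense(); yaw=np.radians(-11.9)
u=np.array([-.5736*np.cos(yaw),-.5736*np.sin(yaw),.8192]); y=np.array([-np.sin(yaw),np.cos(yaw),0])
print(R.from_rotvec(s["eef_rot"]).as_matrix().round(3))
print(delta(s,np.array([.5618,.3155,.1235])+.1*u,frame(y,-u)),u*100)
E
```

```text
[[-0.962  0.272 -0.   ]
 [ 0.272  0.962 -0.001]
 [ 0.    -0.001 -1.   ]]
(array([ 362.8, -177.6,  -25.4]), array([ -8.33, -34.01,   3.8 ])) [-56.12727539  11.82787207  81.92      ]
```

{"api": "carry_out", "payload": {"motion": [{"x":40,"y":-20,"z":10},{"x":80,"y":-40,"z":20},{"x":120,"y":-59,"z":20,"rx":-1.2,"ry":-4.9,"rz":0.5},{"x":160,"y":-78,"z":20,"rx":-2.4,"ry":-9.7,"rz":1.1},{"x":200,"y":-98,"z":20,"rx":-3.6,"ry":-14.6,"rz":1.6},{"x":240,"y":-117,"z":20,"rx":-4.8,"ry":-19.4,"rz":2.2},{"x":280,"y":-137,"z":15,"rx":-6,"ry":-24.3,"rz":2.7},{"x":320,"y":-157,"z":5,"rx":-7.1,"ry":-29.1,"rz":3.3},{"x":345,"y":-169,"z":-10,"rx":-8.33,"ry":-34,"rz":3.8},{"x":362.8,"y":-177.6,"z":-25.4,"rx":-8.33,"ry":-34,"rz":3.8}]}}

```text
invalid input
```

{"api": "carry_out", "payload": {"motion": [{"x":0},{"x":0},{"x":0},{"x":0}]}}

```text
invalid input
```

```bash
cat > chk.py <<'E'
from h import *; from bench import *
np.set_printoptions(precision=4,suppress=True)
s=sense(); yaw=np.radians(-11.9)
u=np.array([-.5736*np.cos(yaw),-.5736*np.sin(yaw),.8192]); y=np.array([-np.sin(yaw),np.cos(yaw),0])
print(s["clock"],s["ee_pos"],s["qpos"],s["contact_force"])
print("to grasp",delta(s,np.array([.5618,.3155,.1235]),frame(y,-u)))
E
cat > shot.py <<'E'
import sys; from h import *; from bench import *
k=sys.argv[1]
out=[]
for n,b in(("top",sys.argv[2]),("side",sys.argv[3])):
    f=grab_frame(n); np.savez(f"pics/{n}{k}.npz",**f); x,y=map(int,b.split(","))
    out.append(cv2.resize(np.clip(f["img"][y:y+120,x:x+80,::-1]*1.6,0,255).astype(np.uint8),(400,600),interpolation=cv2.INTER_CUBIC))
cv2.imwrite(f"pics/s{k}.png",np.hstack(out))
E
python3 chk.py; python3 shot.py 1 105,120 150,190
```

```text
0.1 [0.1429 0.5049 0.2309] [ 1.1397  0.2635 -0.0489  1.2594 -0.      1.4155] [-0.0094  0.0075  1.1001]
to grasp (array([ 418.9, -189.4, -107.4]), array([ -8.33, -34.01,   3.8 ]))
```

View pics/s1.png

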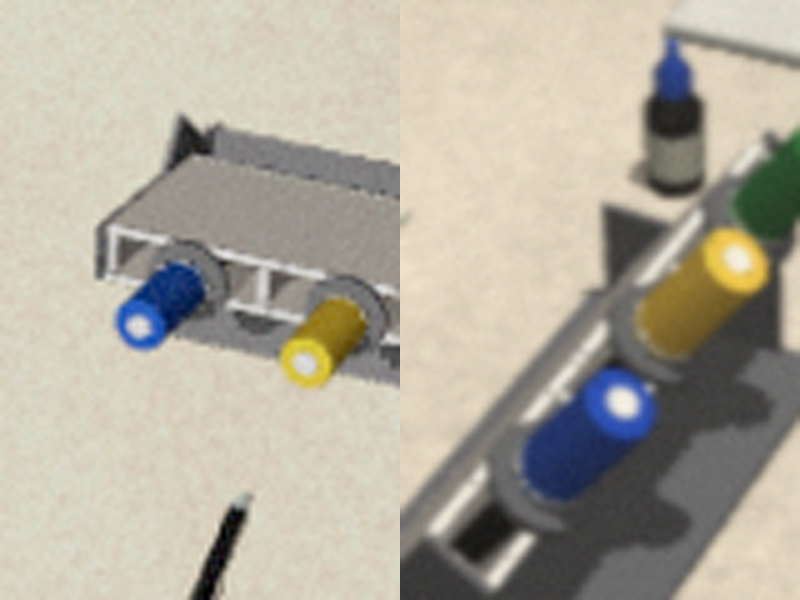

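The call was refused and nothing moved. The blue probe still sits in its compartment, with its cap at (138,325) in the top panel. Rows probably need all seven numbers.

{"api": "carry_out", "payload": {"motion": [{"x":40,"y":-20,"z":10,"rx":0,"ry":0,"rz":0,"claw":85},{"x":80,"y":-40,"z":20,"rx":0,"ry":0,"rz":0,"claw":85},{"x":120,"y":-59,"z":20,"rx":-1.2,"ry":-4.9,"rz":0.5,"claw":85},{"x":160,"y":-78,"z":20,"rx":-2.4,"ry":-9.7,"rz":1.1,"claw":85},{"x":200,"y":-98,"z":20,"rx":-3.6,"ry":-14.6,"rz":1.6,"claw":85},{"x":240,"y":-117,"z":20,"rx":-4.8,"ry":-19.4,"rz":2.2,"claw":85},{"x":280,"y":-137,"z":15,"rx":-6,"ry":-24.3,"rz":2.7,"claw":85},{"x":320,"y":-157,"z":5,"rx":-7.1,"ry":-29.1,"rz":3.3,"claw":85},{"x":345,"y":-169,"z":-10,"rx":-8.3,"ry":-34,"rz":3.8,"claw":85},{"x":363,"y":-178,"z":-25,"rx":-8.3,"ry":-34,"rz":3.8,"claw":85}]}}

```text
clock: 1.03
ee_pos: [0.5051, 0.3268, 0.2073]
eef_rot: [0.259, 2.514, -0.081]
contact_force: [1.8, 0.9, -1.0]
finger_gap: 0.0852
finger_force: 0.0
```

```bash
python3 chk.py; python3 shot.py 2 105,120 150,190
```

```text
1.0333 [0.5051 0.3268 0.2073] [ 0.6452  0.1694 -0.4289  0.5348 -0.4488  0.7495] [ 1.7518  0.93   -0.9784]
to grasp (array([ 56.7, -11.3, -83.8]), array([ 0.  ,  0.32, -0.13]))
```

View pics/s2.png

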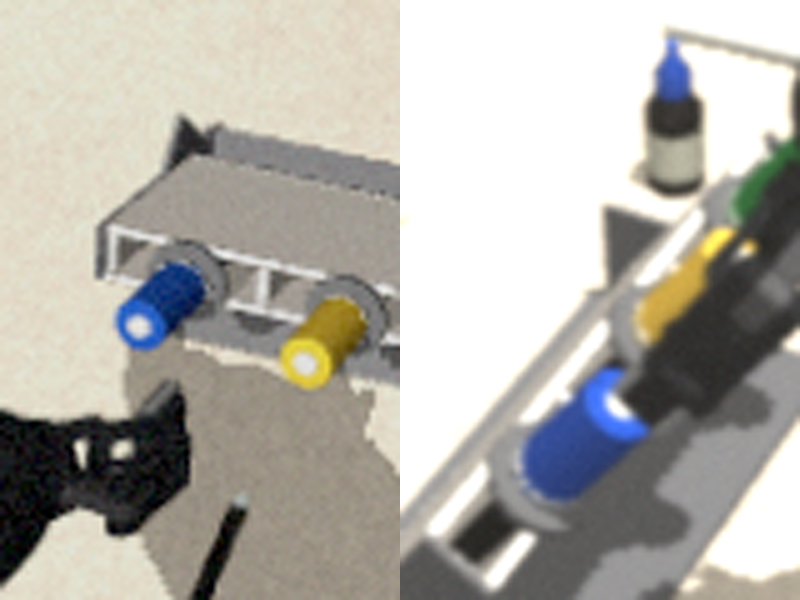

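The gripper stands off the blue head, with the right fingertip near (165,395) in the top panel. I'll check the alignment by projecting the TCP and fingertips.

Run:
```python
from h import *; from bench import *
s=sense(); M=R.from_rotvec(s["eef_rot"]).as_matrix()
for n,o in(("top",(105,120)),("side",(150,190))):
    f=cam(n,2)
    print(n,[((proj(f,s["ee_pos"]+M@np.array([0,yy,-.012]))[0]-o)*5).round().tolist() for yy in(-.05,0,.05)])
```

```text
top [[188.0, 394.0], [89.0, 371.0], [-9.0, 349.0]]
side [[375.0, 234.0], [308.0, 320.0], [234.0, 414.0]]
```

{"api": "carry_out", "payload": {"motion": [{"x":14,"y":-3,"z":-20.5,"rx":0,"ry":0,"rz":0,"claw":85},{"x":28,"y":-6,"z":-41,"rx":0,"ry":0,"rz":0,"claw":85},{"x":42,"y":-8.5,"z":-61.5,"rx":0,"ry":0,"rz":0,"claw":85},{"x":50,"y":-10.2,"z":-73.7,"rx":0,"ry":0,"rz":0,"claw":85},{"x":56,"y":-11.4,"z":-82.4,"rx":0,"ry":0,"rz":0,"claw":85},{"x":56,"y":-11.4,"z":-82.4,"rx":0,"ry":0,"rz":0,"claw":85},{"x":56,"y":-11.4,"z":-82.4,"rx":0,"ry":0,"rz":0,"claw":85}]}}

```text
clock: 1.72
ee_pos: [0.5607, 0.3164, 0.1247]
eef_rot: [0.262, 2.52, -0.081]
contact_force: [0.4, 0.6, 0.9]
finger_gap: 0.0852
finger_force: 0.0
```

```bash
python3 chk.py; python3 shot.py 3 105,120 150,190
```

```text
1.7167 [0.5607 0.3164 0.1247] [ 0.5647  0.2986 -0.5092  0.2978 -0.4105  0.6735] [0.4075 0.5873 0.8708]
to grasp (array([ 1.1, -0.9, -1.2]), array([-0.06, -0.02, -0.04]))
```

View pics/s3.png

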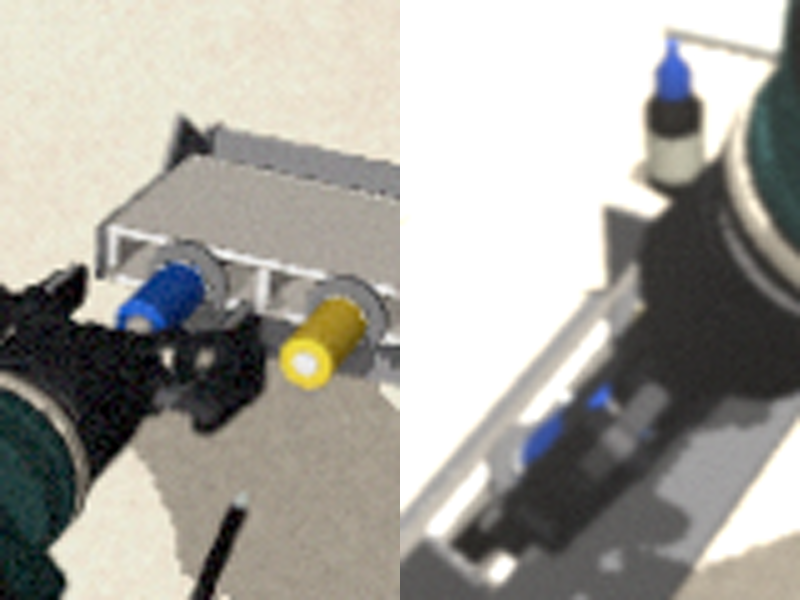

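In the top panel the fingers straddle the blue head at (165,295), with tips near (75,275) and (250,320), and they are clear of the yellow head. Next I close.

{"api": "carry_out", "payload": {"motion": [{"x":0,"y":0,"z":0,"rx":0,"ry":0,"rz":0,"claw":50},{"x":0,"y":0,"z":0,"rx":0,"ry":0,"rz":0,"claw":35},{"x":0,"y":0,"z":0,"rx":0,"ry":0,"rz":0,"claw":20},{"x":0,"y":0,"z":0,"rx":0,"ry":0,"rz":0,"claw":10},{"x":0,"y":0,"z":0,"rx":0,"ry":0,"rz":0,"claw":10},{"x":0,"y":0,"z":0,"rx":0,"ry":0,"rz":0,"claw":10},{"x":0,"y":0,"z":0,"rx":0,"ry":0,"rz":0,"claw":10},{"x":0,"y":0,"z":0,"rx":0,"ry":0,"rz":0,"claw":10}]}}

```text
clock: 2.48
ee_pos: [0.5608, 0.3164, 0.1249]
eef_rot: [0.262, 2.519, -0.081]
contact_force: [-5.4, 0.7, 5.6]
finger_gap: 0.0266
finger_force: 58.4
```

{"api": "carry_out", "payload": {"motion": [{"x":-2.2,"y":0.5,"z":3.3,"rx":0,"ry":0,"rz":0,"claw":10},{"x":-4.5,"y":0.9,"z":6.6,"rx":0,"ry":0,"rz":0,"claw":10},{"x":-9,"y":1.9,"z":13.1,"rx":0,"ry":0,"rz":0,"claw":10},{"x":-13.5,"y":2.8,"z":19.7,"rx":0,"ry":0,"rz":0,"claw":10},{"x":-18,"y":3.8,"z":26.2,"rx":0,"ry":0,"rz":0,"claw":10}]}}

```text
clock: 2.9
ee_pos: [0.5424, 0.3202, 0.1516]
eef_rot: [0.262, 2.519, -0.081]
contact_force: [0.6, -0.8, -0.8]
finger_gap: 0.0266
finger_force: 58.9
```

{"api": "carry_out", "payload": {"motion": [{"x":-5.6,"y":1.2,"z":8.2,"rx":0,"ry":0,"rz":0,"claw":10},{"x":-11.2,"y":2.4,"z":16.4,"rx":0,"ry":0,"rz":0,"claw":10},{"x":-16.8,"y":3.5,"z":24.6,"rx":0,"ry":0,"rz":0,"claw":10},{"x":-22.5,"y":4.7,"z":32.8,"rx":0,"ry":0,"rz":0,"claw":10}]}}

```text
clock: 3.23
ee_pos: [0.5196, 0.325, 0.1846]
eef_rot: [0.262, 2.519, -0.081]
contact_force: [1.1, -0.5, -0.4]
finger_gap: 0.0269
finger_force: 58.9
```

{"api": "carry_out", "payload": {"motion": [{"x":-5.6,"y":1.2,"z":8.2,"rx":0,"ry":0,"rz":0,"claw":10},{"x":-11.2,"y":2.4,"z":16.4,"rx":0,"ry":0,"rz":0,"claw":10},{"x":-16.8,"y":3.5,"z":24.6,"rx":0,"ry":0,"rz":0,"claw":10},{"x":-22.5,"y":4.7,"z":32.8,"rx":0,"ry":0,"rz":0,"claw":10},{"x":-28,"y":5.9,"z":41,"rx":0,"ry":0,"rz":0,"claw":10},{"x":-36,"y":7.6,"z":52.5,"rx":0,"ry":0,"rz":0,"claw":10},{"x":-40,"y":7.6,"z":75,"rx":0,"ry":0,"rz":0,"claw":10},{"x":-45,"y":7.6,"z":100,"rx":0,"ry":0,"rz":0,"claw":10},{"x":-45,"y":7.6,"z":125,"rx":0,"ry":0,"rz":0,"claw":10},{"x":-45,"y":7.6,"z":140,"rx":0,"ry":0,"rz":0,"claw":10}]}}

```text
clock: 4.07
ee_pos: [0.4748, 0.3327, 0.327]
eef_rot: [0.262, 2.517, -0.078]
contact_force: [0.5, -0.1, -0.5]
finger_gap: 0.0266
finger_force: 59.0
```

```bash
cat > st.py <<'E'
from h import *; from bench import *
np.set_printoptions(precision=4,suppress=True)
a=np.radians(-7.2); Y=np.array([-np.sin(a),np.cos(a),0]); X=np.array([np.cos(a),np.sin(a),0])
j=np.radians(-17.2); jx=np.array([np.cos(j),np.sin(j),0]); jy=np.array([-jx[1],jx[0],0]); J=np.array([.5303,-.1884,.2])
s=sense(); M=R.from_rotvec(s["eef_rot"]).as_matrix(); d=s["ee_pos"]-J
print("t",s["clock"],"ee",s["ee_pos"],"J xy mm",d@jx*1e3,d@jy*1e3,"z",M[:,2],"F",s["contact_force"],"Fj",s["contact_force"]@jx,s["contact_force"]@jy,"T",s["torque"])
E
python3 - <<'E'
from st import *
print(s["qpos"]); print(delta(s,[.4545,-.1857,.316],frame(Y,np.array([0,0,-1.]))))
E
```

```text
t 4.0667 ee [0.4748 0.3327 0.327 ] J xy mm -207.10898160755664 481.37672754694836 z [ 0.5632 -0.1151 -0.8183] F [ 0.483  -0.0689 -0.4544] Fj 0.4817308026324317 0.0770290492830173 T [ 0.1394  0.5961 -0.0065]
[ 0.6918  0.0849 -0.1882  0.8829 -0.4644  0.7998]
(array([ -20.3, -518.4,  -11. ]), array([ 5.62, 34.65,  4.54]))
```

{"api": "carry_out", "payload": {"motion": [{"x":-2,"y":-20,"z":5,"rx":0.6,"ry":3.5,"rz":0.5,"claw":10},{"x":-4,"y":-55,"z":5,"rx":1.2,"ry":7.5,"rz":1,"claw":10},{"x":-6,"y":-93,"z":5,"rx":2,"ry":12,"rz":1.5,"claw":10},{"x":-8,"y":-131,"z":5,"rx":2.7,"ry":16.5,"rz":2,"claw":10},{"x":-10,"y":-169,"z":5,"rx":3.4,"ry":21,"rz":2.7,"claw":10},{"x":-12,"y":-207,"z":5,"rx":4.1,"ry":25.5,"rz":3.3,"claw":10},{"x":-14,"y":-245,"z":5,"rx":4.9,"ry":30,"rz":4,"claw":10},{"x":-16,"y":-283,"z":5,"rx":5.6,"ry":34.65,"rz":4.5,"claw":10},{"x":-18,"y":-321,"z":0,"rx":5.6,"ry":34.65,"rz":4.5,"claw":10},{"x":-20,"y":-350,"z":0,"rx":5.6,"ry":34.65,"rz":4.5,"claw":10}]}}

```text
clock: 4.9
ee_pos: [0.4551, -0.0201, 0.323]
eef_rot: [-0.199, -3.131, 0.004]
contact_force: [-0.3, 0.6, -0.8]
finger_gap: 0.0266
finger_force: 59.2
```

{"api": "carry_out", "payload": {"motion": [{"x":0,"y":-35,"z":0,"rx":0,"ry":0,"rz":0,"claw":10},{"x":0,"y":-70,"z":0,"rx":0,"ry":0,"rz":0,"claw":10},{"x":0,"y":-105,"z":0,"rx":0,"ry":0,"rz":0,"claw":10},{"x":0,"y":-135,"z":0,"rx":0,"ry":0,"rz":0,"claw":10},{"x":0,"y":-155,"z":0,"rx":0,"ry":0,"rz":0,"claw":10},{"x":0,"y":-168,"z":-5,"rx":0,"ry":0,"rz":0,"claw":10},{"x":0,"y":-168,"z":-11,"rx":0,"ry":0,"rz":0,"claw":10},{"x":0,"y":-168,"z":-11,"rx":0,"ry":0,"rz":0,"claw":10},{"x":0,"y":-168,"z":-11,"rx":0,"ry":0,"rz":0,"claw":10}]}}

```text
clock: 5.65
ee_pos: [0.4551, -0.1843, 0.3124]
eef_rot: [-0.196, -3.133, 0.003]
contact_force: [0.0, -0.2, -0.1]
finger_gap: 0.0266
finger_force: 59.2
```

```bash
python3 st.py
python3 - <<'E'
from h import *; from bench import *
out=[]
for n,(x,y) in(("top",(265,110)),("side",(200,60))):
    f=grab_frame(n); np.savez(f"pics/{n}4.npz",**f)
    out.append(cv2.resize(np.clip(f["img"][y:y+150,x:x+100,::-1]*1.6,0,255).astype(np.uint8),(400,600),interpolation=cv2.INTER_CUBIC))
cv2.imwrite("pics/s4.png",np.hstack(out))
E
```

```text
t 5.65 ee [ 0.4551 -0.1843  0.3124] J xy mm -73.08320756713837 -18.372155545962585 z [-0.0027 -0.0016 -1.    ] F [ 0.0494 -0.2028 -0.1335] Fj 0.10719087708580761 -0.1791193501043156 T [ 0.0159 -0.0376  0.0176]
```

View pics/s4.png

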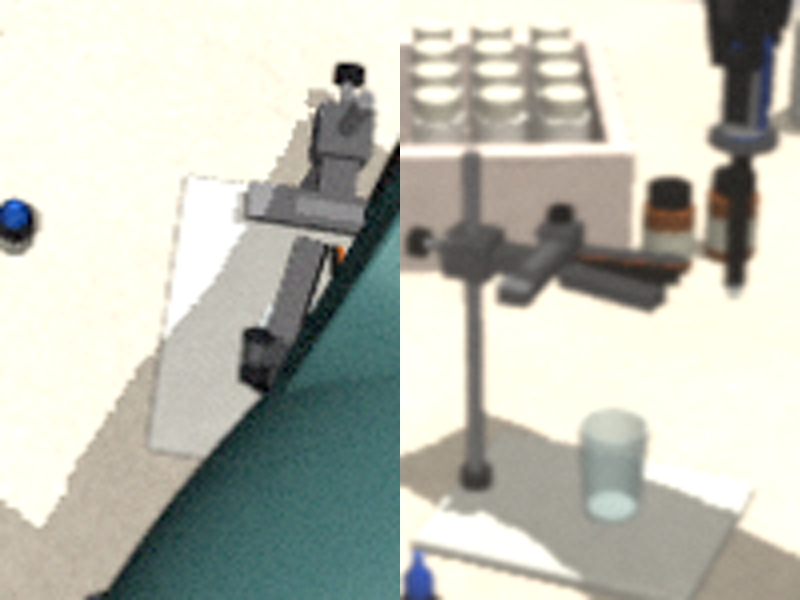

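The side view shows the probe held upright, with its collar at (743,138) and its tip at (735,292). I'll compare these with where they should project.

Run:
```python
from st import *
f=cam("side",4); e=s["ee_pos"]
for n,dz in(("collar mid",-.008),("collar under",-.011),("shaft mid",-.06),("shaft end",-.106),("tip",-.116)): print(n,((proj(f,e+[0,0,dz])[0]-[200,60])*4+[400,0]).round(1))
im=f["img"][60:210,200:300].astype(int).sum(2)
for r in range(28,74,3): # dark extent near shaft
    row=im[r,70:98]; c=np.where(row<170)[0]; print(r*4+2,(c.min()+70)*4+402,(c.max()+70)*4+402) if len(c) else print(r)
```

```text
t 5.75 ee [ 0.4554 -0.1844  0.3129] J xy mm -72.75640709758135 -18.356163982864132 z [-0.0018 -0.0023 -1.    ] F [ 1.2376 -0.1256 -0.5479] Fj 1.2193395979648107 0.2460115908925038 T [ 0.0621 -0.0361 -0.0613]
collar mid [744.5 129. ]
collar under [744.2 133.7]
shaft mid [739.2 208.8]
shaft end [734.6 276.4]
tip [733.6 290.7]
114 726 762
126 738 766
138 714 770
150 734 758
162 734 746
174 718 750
186 682 750
198 682 750
210 682 750
222 682 746
234 730 746
246 730 746
258 718 746
270 682 742
282 730 738
73
```

{"api": "carry_out", "payload": {"motion": [{"x":0,"y":0,"z":-30,"rx":0,"ry":0,"rz":0,"claw":10},{"x":0,"y":0,"z":-60,"rx":0,"ry":0,"rz":0,"claw":10},{"x":0,"y":0,"z":-85,"rx":0,"ry":0,"rz":0,"claw":10},{"x":0,"y":0,"z":-96,"rx":0,"ry":0,"rz":0,"claw":10},{"x":0,"y":0,"z":-96,"rx":0,"ry":0,"rz":0,"claw":10},{"x":0,"y":0,"z":-96,"rx":0,"ry":0,"rz":0,"claw":10}]}}

```text
clock: 6.25
ee_pos: [0.4554, -0.1849, 0.217]
eef_rot: [-0.195, -3.134, 0.004]
contact_force: [-0.4, -0.1, -0.2]
finger_gap: 0.0265
finger_force: 59.2
```

{"api": "carry_out", "payload": {"motion": [{"x":8,"y":-1,"z":0,"rx":0,"ry":0,"rz":0,"claw":10},{"x":16,"y":-2,"z":0,"rx":0,"ry":0,"rz":0,"claw":10},{"x":24,"y":-3,"z":0,"rx":0,"ry":0,"rz":0,"claw":10},{"x":30,"y":-4,"z":0,"rx":0,"ry":0,"rz":0,"claw":10},{"x":30,"y":-4,"z":0,"rx":0,"ry":0,"rz":0,"claw":10}]}}

```text
clock: 6.67
ee_pos: [0.4869, -0.1899, 0.2166]
eef_rot: [-0.196, -3.134, 0.004]
contact_force: [0.1, 0.0, -1.4]
finger_gap: 0.0266
finger_force: 59.2
```

```bash
python3 st.py
```

```text
t 6.6667 ee [ 0.4869 -0.1899  0.2166] J xy mm -41.03291112955475 -14.290978453232656 z [-0.0015 -0.0026 -1.    ] F [ 0.0759  0.0085 -1.4189] Fj 0.06995590085888115 0.030546344791936672 T [-0.0128 -0.0225 -0.0094]
```

{"api": "carry_out", "payload": {"motion": [{"x":6,"y":-0.6,"z":0,"rx":0,"ry":0,"rz":0,"claw":10},{"x":12,"y":-1.2,"z":0,"rx":0,"ry":0,"rz":0,"claw":10},{"x":18,"y":-1.7,"z":0,"rx":0,"ry":0,"rz":0,"claw":10},{"x":23.4,"y":-2.2,"z":0,"rx":0,"ry":0,"rz":0,"claw":10},{"x":23.4,"y":-2.2,"z":0,"rx":0,"ry":0,"rz":0,"claw":10},{"x":23.4,"y":-2.2,"z":0,"rx":0,"ry":0,"rz":0,"claw":10}]}}

```text
clock: 7.17
ee_pos: [0.509, -0.1918, 0.2164]
eef_rot: [-0.196, -3.133, 0.004]
contact_force: [-0.4, 0.7, -0.8]
finger_gap: 0.0264
finger_force: 59.2
```

{"api": "carry_out", "payload": {"motion": [{"x":0,"y":0,"z":-0.5,"rx":0,"ry":0,"rz":0,"claw":10},{"x":0,"y":0,"z":-1,"rx":0,"ry":0,"rz":0,"claw":10},{"x":0,"y":0,"z":-1.5,"rx":0,"ry":0,"rz":0,"claw":10},{"x":0,"y":0,"z":-2,"rx":0,"ry":0,"rz":0,"claw":10},{"x":0,"y":0,"z":-2,"rx":0,"ry":0,"rz":0,"claw":10}]}}

```text
clock: 7.58
ee_pos: [0.5086, -0.1918, 0.2145]
eef_rot: [-0.197, -3.133, 0.004]
contact_force: [-0.4, -0.3, -2.0]
finger_gap: 0.0269
finger_force: 59.2
```

```bash
python3 st.py
```

```text
t 7.5833 ee [ 0.5086 -0.1918  0.2145] J xy mm -19.720540995632394 -9.616761166250411 z [-0.0021 -0.0023 -1.    ] F [-0.395  -0.3331 -1.9619] Fj -0.27888534593943565 -0.43497549523479506 T [0.0168 0.0104 0.0309]
```

{"api": "carry_out", "payload": {"motion": [{"x":0,"y":0,"z":-0.5,"rx":0,"ry":0,"rz":0,"claw":10},{"x":0,"y":0,"z":-1,"rx":0,"ry":0,"rz":0,"claw":10},{"x":0,"y":0,"z":-1,"rx":0,"ry":0,"rz":0,"claw":10}]}}

```text
clock: 7.83
ee_pos: [0.5088, -0.1919, 0.2143]
eef_rot: [-0.197, -3.134, 0.005]
contact_force: [-3.9, 1.0, 9.6]
finger_gap: 0.0269
finger_force: 60.4
```

{"api": "carry_out", "payload": {"motion": [{"x":0,"y":0,"z":-0.4,"rx":0,"ry":0,"rz":0,"claw":10},{"x":0,"y":0,"z":-0.8,"rx":0,"ry":0,"rz":0,"claw":10},{"x":0,"y":0,"z":-0.8,"rx":0,"ry":0,"rz":0,"claw":10}]}}

```text
clock: 8.08
ee_pos: [0.5088, -0.1919, 0.2142]
eef_rot: [-0.197, -3.135, 0.005]
contact_force: [-6.2, 1.5, 18.4]
finger_gap: 0.0268
finger_force: 61.3
```

{"api": "carry_out", "payload": {"motion": [{"x":0,"y":0,"z":1.5,"rx":0,"ry":0,"rz":0,"claw":10},{"x":0,"y":0,"z":1.5,"rx":0,"ry":0,"rz":0,"claw":10},{"x":0.15,"y":0.5,"z":1.5,"rx":0,"ry":0,"rz":0,"claw":10},{"x":0.3,"y":1,"z":1.5,"rx":0,"ry":0,"rz":0,"claw":10},{"x":0.45,"y":1.4,"z":1.5,"rx":0,"ry":0,"rz":0,"claw":10},{"x":0.45,"y":1.4,"z":1.5,"rx":0,"ry":0,"rz":0,"claw":10}]}}

```text
clock: 8.58
ee_pos: [0.5093, -0.1906, 0.2144]
eef_rot: [-0.197, -3.134, 0.005]
contact_force: [-1.4, -2.7, 4.7]
finger_gap: 0.0269
finger_force: 59.5
```

```bash
python3 st.py
```

```text
t 8.5833 ee [ 0.5093 -0.1906  0.2144] J xy mm -19.363910505930683 -8.339026129701722 z [-0.0019 -0.0031 -1.    ] F [-1.4194 -2.6513  4.6986] Fj -0.5718666388544361 -2.9524566627381335 T [-0.6957  0.2058  0.0343]
```

{"api": "carry_out", "payload": {"motion": [{"x":0.15,"y":0.5,"z":0,"rx":0,"ry":0,"rz":0,"claw":10},{"x":0.3,"y":1,"z":0,"rx":0,"ry":0,"rz":0,"claw":10},{"x":0.3,"y":1,"z":0,"rx":0,"ry":0,"rz":0,"claw":10}]}}

```text
clock: 8.83
ee_pos: [0.5094, -0.1904, 0.2144]
eef_rot: [-0.198, -3.133, 0.008]
contact_force: [-3.7, -8.9, 4.8]
finger_gap: 0.0265
finger_force: 59.8
```

```bash
python3 st.py
```

```text
t 8.8333 ee [ 0.5094 -0.1904  0.2144] J xy mm -19.33530162346892 -8.101945393977807 z [-0.0024 -0.0048 -1.    ] F [-3.6849 -8.8744  4.7594] Fj -0.8958935994767816 -9.567135780318152 T [-1.939   0.6598  0.0195]
```

{"api": "carry_out", "payload": {"motion": [{"x":-0.3,"y":-1,"z":0.3,"rx":0,"ry":0,"rz":0,"claw":10},{"x":0.65,"y":-1.3,"z":0.3,"rx":0,"ry":0,"rz":0,"claw":10},{"x":1.6,"y":-1.6,"z":0.3,"rx":0,"ry":0,"rz":0,"claw":10},{"x":2.55,"y":-1.9,"z":0.3,"rx":0,"ry":0,"rz":0,"claw":10},{"x":3.5,"y":-2.2,"z":0.3,"rx":0,"ry":0,"rz":0,"claw":10},{"x":4.5,"y":-2.5,"z":0.3,"rx":0,"ry":0,"rz":0,"claw":10},{"x":5.4,"y":-2.8,"z":0.3,"rx":0,"ry":0,"rz":0,"claw":10}]}}

```text
clock: 9.42
ee_pos: [0.5145, -0.1923, 0.2144]
eef_rot: [-0.197, -3.132, 0.004]
contact_force: [-6.0, -4.3, 3.0]
finger_gap: 0.0264
finger_force: 59.9
```

```bash
python3 st.py
```

```text
t 9.4167 ee [ 0.5145 -0.1923  0.2144] J xy mm -13.988020760967855 -8.3697499585497 z [-0.0033 -0.0026 -1.    ] F [-5.9843 -4.298   2.9801] Fj -4.445691192338922 -5.875419517492222 T [-0.7462  1.1399  0.0544]
```

{"api": "carry_out", "payload": {"motion": [{"x":0.95,"y":-0.3,"z":0,"rx":0,"ry":0,"rz":0,"claw":10},{"x":1.9,"y":-0.6,"z":0,"rx":0,"ry":0,"rz":0,"claw":10},{"x":2.85,"y":-0.9,"z":0,"rx":0,"ry":0,"rz":0,"claw":10}]}}

```text
clock: 9.67
ee_pos: [0.5173, -0.1932, 0.2144]
eef_rot: [-0.197, -3.132, 0.004]
contact_force: [-6.3, -3.9, 4.0]
finger_gap: 0.0269
finger_force: 59.9
```

```bash
python3 st.py
```

```text
t 9.6667 ee [ 0.5173 -0.1932  0.2144] J xy mm -11.042070996713504 -8.427858027498354 z [-0.0034 -0.0026 -1.    ] F [-6.282  -3.8923  3.9909] Fj -4.850062886943553 -5.575889617010437 T [-0.8061  1.1878  0.0741]
```

{"api": "carry_out", "payload": {"motion": [{"x":0.35,"y":-0.75,"z":0.2,"rx":0,"ry":0,"rz":0,"claw":10},{"x":0.85,"y":-0.9,"z":0.2,"rx":0,"ry":0,"rz":0,"claw":10},{"x":1.8,"y":-1.2,"z":0.2,"rx":0,"ry":0,"rz":0,"claw":10}]}}

```text
clock: 9.92
ee_pos: [0.5195, -0.1941, 0.2145]
eef_rot: [-0.197, -3.133, 0.003]
contact_force: [-1.1, -1.5, -0.3]
finger_gap: 0.0266
finger_force: 59.6
```

{"api": "carry_out", "payload": {"motion": [{"x":0.5,"y":-0.15,"z":0,"rx":0,"ry":0,"rz":0,"claw":10},{"x":0.95,"y":-0.3,"z":0,"rx":0,"ry":0,"rz":0,"claw":10}]}}

```text
clock: 10.08
ee_pos: [0.5206, -0.1945, 0.2146]
eef_rot: [-0.197, -3.133, 0.003]
contact_force: [-0.8, -1.7, -0.3]
finger_gap: 0.0266
finger_force: 59.5
```

{"api": "carry_out", "payload": {"motion": [{"x":0.5,"y":-0.15,"z":0,"rx":0,"ry":0,"rz":0,"claw":10},{"x":0.95,"y":-0.3,"z":0,"rx":0,"ry":0,"rz":0,"claw":10}]}}

```text
clock: 10.25
ee_pos: [0.5216, -0.1948, 0.2148]
eef_rot: [-0.197, -3.134, 0.004]
contact_force: [-0.9, -0.5, -0.4]
finger_gap: 0.0267
finger_force: 59.5
```

{"api": "carry_out", "payload": {"motion": [{"x":0.5,"y":-0.15,"z":0,"rx":0,"ry":0,"rz":0,"claw":10},{"x":0.95,"y":-0.3,"z":0,"rx":0,"ry":0,"rz":0,"claw":10}]}}

```text
clock: 10.42
ee_pos: [0.5225, -0.1952, 0.2148]
eef_rot: [-0.197, -3.134, 0.004]
contact_force: [-0.1, -0.6, 0.0]
finger_gap: 0.027
finger_force: 59.5
```

{"api": "carry_out", "payload": {"motion": [{"x":0.5,"y":-0.15,"z":0,"rx":0,"ry":0,"rz":0,"claw":10},{"x":0.95,"y":-0.3,"z":0,"rx":0,"ry":0,"rz":0,"claw":10}]}}

```text
clock: 10.58
ee_pos: [0.5235, -0.1955, 0.2148]
eef_rot: [-0.197, -3.134, 0.004]
contact_force: [-0.7, -0.2, -0.4]
finger_gap: 0.027
finger_force: 59.5
```

```bash
python3 st.py
```

```text
t 10.5833 ee [ 0.5235 -0.1955  0.2148] J xy mm -4.4473779745606565 -8.786817588460877 z [-0.0019 -0.0023 -1.    ] F [-0.6552 -0.1803 -0.3603] Fj -0.5726004159321036 -0.3659439108593542 T [-0.0706  0.1192 -0.0015]
```

{"api": "carry_out", "payload": {"motion": [{"x":0.6,"y":0.2,"z":0,"rx":0,"ry":0,"rz":0,"claw":10},{"x":1.05,"y":0.1,"z":0,"rx":0,"ry":0,"rz":0,"claw":10}]}}

```text
clock: 10.75
ee_pos: [0.5242, -0.1956, 0.2147]
eef_rot: [-0.197, -3.133, 0.005]
contact_force: [-3.4, -2.7, -1.3]
finger_gap: 0.0265
finger_force: 59.6
```

{"api": "carry_out", "payload": {"motion": [{"x":0.5,"y":-0.15,"z":0,"rx":0,"ry":0,"rz":0,"claw":10},{"x":0.95,"y":-0.3,"z":0,"rx":0,"ry":0,"rz":0,"claw":10}]}}

```text
clock: 10.92
ee_pos: [0.5252, -0.1959, 0.2147]
eef_rot: [-0.197, -3.133, 0.004]
contact_force: [-2.4, -3.1, -0.8]
finger_gap: 0.0266
finger_force: 59.6
```

{"api": "carry_out", "payload": {"motion": [{"x":0.5,"y":-0.15,"z":0,"rx":0,"ry":0,"rz":0,"claw":10},{"x":0.95,"y":-0.3,"z":0,"rx":0,"ry":0,"rz":0,"claw":10}]}}

```text
clock: 11.08
ee_pos: [0.5262, -0.1962, 0.2147]
eef_rot: [-0.197, -3.133, 0.004]
contact_force: [-3.1, -4.6, -1.2]
finger_gap: 0.0268
finger_force: 59.6
```

{"api": "carry_out", "payload": {"motion": [{"x":0.5,"y":-0.15,"z":0,"rx":0,"ry":0,"rz":0,"claw":10},{"x":0.95,"y":-0.3,"z":0,"rx":0,"ry":0,"rz":0,"claw":10}]}}

```text
clock: 11.25
ee_pos: [0.5271, -0.1965, 0.2147]
eef_rot: [-0.197, -3.133, 0.004]
contact_force: [-2.6, -3.3, -0.8]
finger_gap: 0.0267
finger_force: 59.6
```

```bash
python3 st.py
```

```text
t 11.25 ee [ 0.5271 -0.1965  0.2147] J xy mm -0.6400081717708813 -8.676235387144455 z [-0.0025 -0.0027 -1.    ] F [-2.5702 -3.2596 -0.7903] Fj -1.491405066333272 -3.8738972482268297 T [-0.8685  0.8416  0.0445]
```

{"api": "carry_out", "payload": {"motion": [{"x":0.4,"y":-0.3,"z":0,"rx":0,"ry":0,"rz":0,"claw":10},{"x":0.9,"y":-0.5,"z":0,"rx":0,"ry":0,"rz":0,"claw":10}]}}

```text
clock: 11.42
ee_pos: [0.5282, -0.1969, 0.2147]
eef_rot: [-0.197, -3.133, 0.004]
contact_force: [-3.2, -3.5, -0.9]
finger_gap: 0.0267
finger_force: 59.6
```

{"api": "carry_out", "payload": {"motion": [{"x":0.5,"y":-0.15,"z":0,"rx":0,"ry":0,"rz":0,"claw":10},{"x":0.95,"y":-0.3,"z":0,"rx":0,"ry":0,"rz":0,"claw":10}]}}

```text
clock: 11.58
ee_pos: [0.529, -0.1971, 0.2147]
eef_rot: [-0.197, -3.133, 0.004]
contact_force: [-4.2, -4.1, -1.0]
finger_gap: 0.0268
finger_force: 59.6
```

{"api": "carry_out", "payload": {"motion": [{"x":0.5,"y":-0.15,"z":0,"rx":0,"ry":0,"rz":0,"claw":10},{"x":0.95,"y":-0.3,"z":0,"rx":0,"ry":0,"rz":0,"claw":10}]}}

```text
clock: 11.75
ee_pos: [0.5299, -0.1974, 0.2147]
eef_rot: [-0.197, -3.133, 0.004]
contact_force: [-4.9, -3.0, -0.2]
finger_gap: 0.0267
finger_force: 59.6
```

{"api": "carry_out", "payload": {"motion": [{"x":0.5,"y":-0.15,"z":0,"rx":0,"ry":0,"rz":0,"claw":10},{"x":0.95,"y":-0.3,"z":0,"rx":0,"ry":0,"rz":0,"claw":10}]}}

```text
clock: 11.92
ee_pos: [0.5307, -0.1977, 0.2146]
eef_rot: [-0.197, -3.133, 0.004]
contact_force: [-5.4, -3.5, -0.6]
finger_gap: 0.0266
finger_force: 59.6
```

```bash
python3 st.py
```

```text
t 11.9167 ee [ 0.5307 -0.1977  0.2146] J xy mm 3.128216889832725 -8.741688652862882 z [-0.0029 -0.0023 -1.    ] F [-5.35   -3.4921 -0.6249] Fj -4.078098163592695 -4.917964460249075 T [-0.7386  1.2449 -0.0091]
```

{"api": "carry_out", "payload": {"motion": [{"x":0.4,"y":-0.5,"z":0,"rx":0,"ry":0,"rz":0,"claw":10},{"x":0.8,"y":-0.7,"z":0,"rx":0,"ry":0,"rz":0,"claw":10}]}}

```text
clock: 12.08
ee_pos: [0.5317, -0.1981, 0.2146]
eef_rot: [-0.197, -3.133, 0.003]
contact_force: [-4.1, -0.4, -0.7]
finger_gap: 0.0267
finger_force: 59.5
```

{"api": "carry_out", "payload": {"motion": [{"x":0.5,"y":-0.15,"z":0,"rx":0,"ry":0,"rz":0,"claw":10},{"x":0.95,"y":-0.3,"z":0,"rx":0,"ry":0,"rz":0,"claw":10}]}}

```text
clock: 12.25
ee_pos: [0.5327, -0.1984, 0.2147]
eef_rot: [-0.197, -3.133, 0.003]
contact_force: [-4.5, 0.1, -2.0]
finger_gap: 0.0267
finger_force: 59.5
```

{"api": "carry_out", "payload": {"motion": [{"x":0.5,"y":-0.15,"z":0,"rx":0,"ry":0,"rz":0,"claw":10},{"x":0.95,"y":-0.3,"z":0,"rx":0,"ry":0,"rz":0,"claw":10}]}}

```text
clock: 12.42
ee_pos: [0.5337, -0.1988, 0.2147]
eef_rot: [-0.197, -3.133, 0.003]
contact_force: [-4.8, 0.7, -0.4]
finger_gap: 0.0266
finger_force: 59.4
```

```bash
python3 st.py
```

```text
t 12.4167 ee [ 0.5337 -0.1988  0.2147] J xy mm 6.274207512449602 -8.9062114333546 z [-0.0023 -0.0019 -1.    ] F [-4.7515  0.7464 -0.4389] Fj -4.759692393712934 -0.6919997061391093 T [0.1584 1.1011 0.0212]
```

{"api": "carry_out", "payload": {"motion": [{"x":0.5,"y":-0.15,"z":-0.4,"rx":0,"ry":0,"rz":0,"claw":10},{"x":0.95,"y":-0.3,"z":-0.7,"rx":0,"ry":0,"rz":0,"claw":10}]}}

```text
clock: 12.58
ee_pos: [0.5346, -0.1992, 0.2144]
eef_rot: [-0.197, -3.134, 0.004]
contact_force: [-8.0, 2.1, 8.3]
finger_gap: 0.0269
finger_force: 60.2
```

{"api": "carry_out", "payload": {"motion": [{"x":0.5,"y":-0.15,"z":0,"rx":0,"ry":0,"rz":0,"claw":10},{"x":0.95,"y":-0.3,"z":0,"rx":0,"ry":0,"rz":0,"claw":10}]}}

```text
clock: 12.75
ee_pos: [0.5354, -0.1994, 0.2144]
eef_rot: [-0.197, -3.133, 0.004]
contact_force: [-8.0, 1.4, 5.7]
finger_gap: 0.0268
finger_force: 60.1
```

```bash
python3 st.py
python3 - <<'E'
from h import *; from bench import *
out=[]
for n,(x,y) in(("top",(285,120)),("side",(210,60))):
    f=grab_frame(n); np.savez(f"pics/{n}5.npz",**f)
    out.append(cv2.resize(np.clip(f["img"][y:y+120,x:x+80,::-1]*2.2,0,255).astype(np.uint8),(400,600),interpolation=cv2.INTER_CUBIC))
cv2.imwrite("pics/s5.png",np.hstack(out))
E
```

```text
t 12.75 ee [ 0.5354 -0.1994  0.2144] J xy mm 8.134679772676046 -8.991533770667946 z [-0.0021 -0.0021 -1.    ] F [-8.0393  1.4117  5.7471] Fj -8.09720787106762 -1.0286716062376906 T [0.5333 1.7465 0.0282]
```

View pics/s5.png

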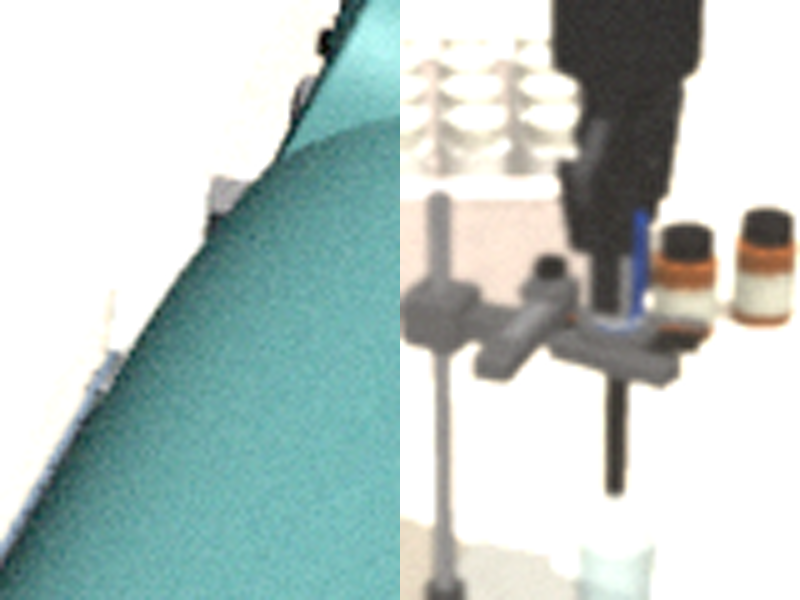

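The side view shows the probe upright in the slot. The collar is on the jaws at about (615,325), the shaft runs straight down to (613,490), and it is clear of the beaker. The pad first met the shaft near x = 0.5275, so I'll go about 1 mm further and then release.

{"api": "carry_out", "payload": {"motion": [{"x":0.5,"y":-0.15,"z":0,"rx":0,"ry":0,"rz":0,"claw":10},{"x":0.95,"y":-0.3,"z":0,"rx":0,"ry":0,"rz":0,"claw":10},{"x":1.1,"y":-0.35,"z":0,"rx":0,"ry":0,"rz":0,"claw":10},{"x":1.1,"y":-0.35,"z":0,"rx":0,"ry":0,"rz":0,"claw":10}]}}

```text
clock: 13.18
ee_pos: [0.5364, -0.1997, 0.2144]
eef_rot: [-0.197, -3.133, 0.004]
contact_force: [-8.9, 1.7, 5.6]
finger_gap: 0.0267
finger_force: 60.1
```

```bash
python3 st.py
```

```text
t 13.1833 ee [ 0.5364 -0.1997  0.2144] J xy mm 9.138701980017208 -9.005225992205373 z [-0.0024 -0.0021 -1.    ] F [-8.8858  1.7144  5.6259] Fj -8.995371489397687 -0.9898363283902896 T [0.5199 1.9237 0.0349]
```

{"api": "carry_out", "payload": {"motion": [{"x":0,"y":0,"z":0,"rx":0,"ry":0,"rz":0,"claw":30},{"x":0,"y":0,"z":0,"rx":0,"ry":0,"rz":0,"claw":36},{"x":0,"y":0,"z":0,"rx":0,"ry":0,"rz":0,"claw":44},{"x":0,"y":0,"z":0,"rx":0,"ry":0,"rz":0,"claw":52},{"x":0,"y":0,"z":0,"rx":0,"ry":0,"rz":0,"claw":56},{"x":0,"y":0,"z":0,"rx":0,"ry":0,"rz":0,"claw":56}]}}

```text
clock: 13.68
ee_pos: [0.5369, -0.1999, 0.2141]
eef_rot: [-0.197, -3.134, 0.004]
contact_force: [0.1, -0.5, 0.3]
finger_gap: 0.0556
finger_force: 0.0
```

{"api": "carry_out", "payload": {"motion": [{"x":0,"y":0,"z":5,"rx":0,"ry":0,"rz":0,"claw":56},{"x":0,"y":0,"z":15,"rx":0,"ry":0,"rz":0,"claw":56},{"x":0,"y":0,"z":35,"rx":0,"ry":0,"rz":0,"claw":56},{"x":0,"y":0,"z":60,"rx":0,"ry":0,"rz":0,"claw":56},{"x":0,"y":0,"z":90,"rx":0,"ry":0,"rz":0,"claw":56},{"x":-20,"y":0,"z":110,"rx":0,"ry":0,"rz":0,"claw":56},{"x":-50,"y":25,"z":120,"rx":0,"ry":0,"rz":0,"claw":56},{"x":-80,"y":55,"z":120,"rx":0,"ry":0,"rz":0,"claw":56},{"x":-110,"y":85,"z":120,"rx":0,"ry":0,"rz":0,"claw":56},{"x":-130,"y":115,"z":120,"rx":0,"ry":0,"rz":0,"claw":56}]}}

```text
clock: 14.52
ee_pos: [0.4046, -0.084, 0.3346]
eef_rot: [-0.199, -3.134, 0.004]
contact_force: [-0.8, -0.4, 0.4]
finger_gap: 0.0559
finger_force: 0.0
```

{"api": "carry_out", "payload": {"motion": [{"x":-10,"y":35,"z":0,"rx":0,"ry":0,"rz":0,"claw":56},{"x":-20,"y":70,"z":0,"rx":0,"ry":0,"rz":0,"claw":56},{"x":-20,"y":105,"z":0,"rx":0,"ry":0,"rz":0,"claw":56},{"x":-20,"y":140,"z":0,"rx":0,"ry":0,"rz":0,"claw":56},{"x":-20,"y":175,"z":0,"rx":0,"ry":0,"rz":0,"claw":56},{"x":-20,"y":200,"z":0,"rx":0,"ry":0,"rz":0,"claw":56},{"x":-20,"y":200,"z":0,"rx":0,"ry":0,"rz":0,"claw":56},{"x":-20,"y":200,"z":0,"rx":0,"ry":0,"rz":0,"claw":56}]}}

```text
clock: 15.18
ee_pos: [0.3866, 0.1159, 0.3344]
eef_rot: [-0.192, -3.134, 0.004]
contact_force: [0.2, -0.3, -0.9]
finger_gap: 0.056
finger_force: 0.0
```

Run:
```python
from h import *; from bench import *
out=[]
for n,(x,y) in(("top",(295,120)),("side",(210,70))):
    f=grab_frame(n); np.savez(f"pics/{n}6.npz",**f)
    out.append(cv2.resize(np.clip(f["img"][y:y+120,x:x+80,::-1]*1.6,0,255).astype(np.uint8),(400,600),interpolation=cv2.INTER_CUBIC))
cv2.imwrite("pics/s6.png",np.hstack(out)); print(sense()["clock"])
```

```text
15.2833
```

View pics/s6.png

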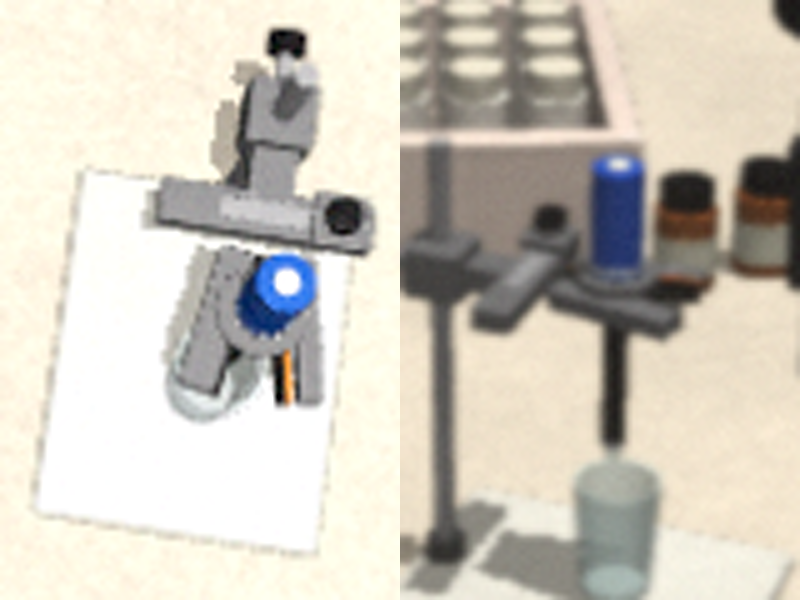

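The probe hangs upright with its collar on the jaws: the head is at (280,285) in the top panel and the tip at (612,450) in the side panel. I'll use the visible part of the orange strip, before and after, to check the pad travel.

Run:
```python
from h import *
A,B=cam("top",0),cam("top",6)
for r in range(192,201):
    o=[]
    for f in(A,B):
        w=f["img"][r,343:360].astype(float); w=np.clip(w[:,0]-w[:,2]-25,0,None); o.append((w*np.arange(343,360)).sum()/max(w.sum(),1e-9))
    u=plane(A,(o[0],r),.2); v=plane(B,(o[1],r),.2); print(r,np.round(o,2),np.round((v-u)[1]*1e3,2))
cap=plane(B,(285/5+294.6,282/5+119.6),.264); print("cap",cap)
for n in("top","side"):
    print(n,[np.abs(cam(n,0)["img"][y:y+30,x:x+30].astype(int)-cam(n,6)["img"][y:y+30,x:x+30]).mean().round(1) for x,y in({"top":[(155,175),(185,180),(253,148)],"side":[(195,233),(190,190)]}[n])])
```

```text
192 [350.92 351.95] -2.44
193 [350.95 352.07] -2.65
194 [350.96 352.04] -2.55
195 [351.   352.09] -2.57
196 [350.99 352.28] -3.05
197 [351.   352.29] -3.04
198 [351.   352.31] -3.08
199 [351.  352.3] -3.06
200 [351. 352.] -2.36
cap [ 0.53596293 -0.19843537  0.264     ]
top [np.float64(46.3), np.float64(50.0), np.float64(22.2)]
side [np.float64(4.8), np.float64(7.6)]
```

```bash
python3 -c "
from bench import *
print(sign_off())"
```

```text
the job is handed in; nothing more can be done
None
```

The blue pH probe now hangs upright in the stand with its collar on the jaws, the pad is pressed back about 2.8 mm of its 6 mm, the gripper has let go and is clear, and the job was handed in at about 15 s; nothing touched the other probes, beaker or dropper as far as I could see, though the arm hid the bin and dropper in the last top view.

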